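# Pass a timber sample under the bridge height gauge

## Task

Check that the red-banded timber sample clears the height limit: set it flat on the bare entry end of the blue gauge plate, lengthwise, then slide it along the plate under the yellow bridge bar until it meets the sprung rubber stop, wherever that is set. Lean it on the stop with a steady push of about 12 N for a second, never pushing with more than 18 N and without forcing it against the bar, then let go and leave it lying flat under the bar, still touching the stop. Leave everything else on the desk where it is.

Things in the scene. Friction and masses are not known exactly. Their poses are not given: they have to be found in the camera images.
- sample_center (a point): the timber sample to be checked: a loose block of pale wood with a red band painted round its middle, 110 long (its x axis) x 50 wide (y) x 44 high (z), about 0.15 kg; this point is its centre, 22 mm above its underside. It starts flat on the desk. Either end may go first into the gauge.
- lane (a point): reference point of the fixed height gauge: on the upper face of its blue base plate (8 mm above the desk), midway across the lane, straight below the yellow bar. x points along the lane in the pushing direction (bare entry end to stop), y across it to the left, z up; all gauge sizes below use this 'lane frame', mm.
- gauge: the gauge: blue plate 130 wide, x -210 to +140, bare before x -90. Two aluminium rails 14 high, inner faces at y +/-26.5, from x -50 on; wings flare outwards from there to x -85. Steel uprights at y +/-45 to +/-59, x +/-9, 58 high. Origin on the desk straight below the bar; axes as lane.
- bridge: the fixed yellow bridge bar across the lane, 12 along it (x +/-6); underside 46 above the plate's face (2 clear of a flat sample), top 57 above it. Origin on the desk straight below the bar; axes as lane.
- presser: free-turning orange roller on an upright axis, radius 12, left of the lane at x +26, sprung sideways: it sticks 6 mm into the lane, yields at about 3 N, pushes the sample against the right rail. It adds a drag of a few newtons (up to 7 in all, with the rail) from when the sample's front reaches x +15; this is not yet the stop. Origin on the desk at x +26, mid-lane; axes as lane.
- stop: dark steel block (x 104 to 128, 60 wide, top 44 above the desk) with a black rubber pad (40 wide, 13 to 43 above the desk) on a rod before it. Pad face untouched: anywhere from x +45 to +80, preset anew each time, not reported. The pad is sprung: 1 mm per 4 N, 5 mm at most. Origin (of the block, not the pad) on the desk below the bar; axes as lane.
- spare_a: another timber offcut, 150 x 60 x 38, blue band; leave alone. Origin at the centre of its underside.
- spare_b: another timber offcut, 90 x 70 x 38, green band; leave alone. Origin at the centre of its underside.
- mug: blue mug, 80 across and 95 high; leave alone. Origin at the centre of its underside.
- dispenser: clear hand-gel bottle with a yellow label, 60 across, 150 high; leave alone. Origin at the centre of its underside.
- stapler: red and black stapler, 150 x 36 x 45; leave alone. Origin at the centre of its underside.
- tape: yellow tape roll lying flat, 90 across, 22 high; leave alone. Origin at the centre of its underside.
- sample: the same timber sample as sample_center, given at the centre of its underside; axes as there.
Things that resemble listed ones, but are neither listed nor needed, are in the scene too. Leave any purple look-alike of the sample alone.

How it is judged:
By the outcome, as a careful person would: the job done as asked, in the order asked, and still so for the second after the job is handed in, with the robot touching nothing.
It also fails if it takes over 67 s, if anything falls off the work surface, if the arm or the gripper's body presses on something with over 40 N, if the wrist force passes 120 N, or if a joint passes its speed limit or range.

## Robot

A 7-joint arm with a two-finger parallel gripper is mounted at the origin on the work surface. World frame = base frame: x ahead of the robot, y to its left, z up, the work surface at z = 0. Lengths are in m, angles in rad, forces in N, time in s.
With the tool pointing down it reaches from about 0.4 to 0.85 m from the base axis. Payload 10.4 kg.
Tool frame: the origin (TCP) lies midway between the tips of the shut fingers; the grasp point (between the pads) lies 19 mm behind it (r.grasp_offset is the distance from the TCP to the grasp point, in m); x points along the fingers, y is the direction in which the jaws open and shut, and the axes are right-handed (so a half turn about x gives the same grasp; the last joint's range is limited). The gripper opens to 87 mm and grips with 3 to 60 N. Pads are 19 mm wide; open, the fingers measure 117 mm over their backs; the gripper's body (75 mm by 190 mm) begins 51 mm behind the grasp point.
Start: joints at [-1.223, 0.332, -0.065, 1.46, 0.022, 1.35, -0.088], TCP at [0.226, 0.583, 0.223] pointing down, gripper open.
Joint ranges: [-2.6, 2.6], [-0.5, 2.12], [-1.47, 1.34], [0.16, 2.42], [-1.27, 4.41], [0.06, 2.06], [-2.6, 2.6]. Speed limits (rad/s): [2.22, 2.22, 2.79, 2.79, 3.14, 3.14, 3.14].

## Interface

Orientations are given as a unit quaternion [x, y, z, w].
In Python, from bench import r, vision, close_job gives the robot as it stands. The module is installed in compiled form; this text tells all that it offers.
- The arm moves only by the shell command python3 -m pendant 'ROWS' [OPENING] [FORCE]. ROWS is text: rows parted by semicolons, each of 6 numbers parted by spaces: the shift along the tool's x, y, z in units of 0.25 m (1.0 is 0.25 m), then the turn, a rotation vector about the tool's x, y, z in units of 1.5 rad (1.0 is 1.5 rad). A call has 1 to 8 rows; each row is the pose to reach, as a shift and turn from the pose commanded when the call began, along the tool's axes at that moment; what a row does not reach only later rows make up. A row lasts 1/10 s, in which the tool goes at most 50 mm and 8.59 degrees, less where a joint would pass 70% of its speed; a pose out of reach is approached as far as the arm can. A call with a number of a shift or a turn outside -1 to 1 is refused whole. A call with a gripper value outside its range is refused whole. OPENING is the gripper command: -1 is shut, 1 is fully open, values between are in proportion, set as the call begins (- or left out, the last holds). The fingers move at their own pace and stop on an object; FORCE is the grip in N (left out, the last holds). Time passes only in rows, so rows that repeat a pose let the fingers close. It gives the time, the measured TCP pose, the force and the opening at its end, in the units of the state.
- r.read_state(): the state, without advancing time (a new reading comes with each control period).
- vision.camera(name): name is "side" or "top" or "wrist"; returns (picture, depth): 384x512x3 uint8, blue, green, red; 384x512 float32, m along the optical axis (not along the pixel's ray), 0 where there is no reading.
- vision.get_calibration(name): a dict with "camera_matrix" (3x3 intrinsics, pixels), "k1" (the pictures are not rectified: a ray, as slopes to the right and down, at radius r is drawn at 1 + k1 r^2 times it, then the intrinsics apply), "rvec" (rotation vector, rad) and "tvec" (3), from world to camera coordinates, as OpenCV has them. Camera axes: x right, y down, z forward; pixel columns grow to the right and rows downward; lengths in m; the calibration is good to about 2 mm. A picture is of the moment at which its call begins: read the wrist's pose just before it. get_calibration takes no time and is no camera call; for the wrist camera it gives the pose at the moment of the call.
- close_job(): hands the job in, once; it reports no verdict.
The state is a dict: "time": time; "joint_positions": joint angles; "joint_vel": joint speeds; "joint_torque": joint torques, N m; "ee_pos": TCP position; "eef_rot": TCP orientation; "ft_force": force on the tool from outside, world axes, zero at the start; "torque": the same for the moment, N m; "width": finger opening in m.
Only numpy, scipy, OpenCV 4.12 (cv2) and the standard library are available. Lean on these libraries where they do the work, as an engineer would, in place of code of your own. Each camera call takes 0.05 s, during which the arm holds its last target. There are 200 camera calls.

## Working session

There is one attempt and no reset: what is moved stays moved. The work goes in short steps, Python scripts to look and compute and a shell command to move; the robot and the scene stay as the last step left them, time stands still between calls to the robot, and variables do not carry over. Pictures are saved under pics/ and viewed, about 8 in all and at most 12, crops included, and the job is handed in when it is done.

```bash
mkdir -p pics
cat > h.py <<'E'
import numpy as np, cv2
from bench import r, vision, close_job
from scipy.spatial.transform import Rotation as R
def cal(n):
    c=vision.get_calibration(n);M=R.from_rotvec(np.ravel(c["rvec"])).as_matrix()
    return np.array(c["camera_matrix"]),float(c["k1"]),M,np.ravel(c["tvec"])
def ray(c,u,v):
    K,k,M,t=c
    p=cv2.undistortPoints(np.array([[[u,v]]],float),K,np.array([k,0,0,0.]))[0,0]
    return -M.T@t, M.T@np.array([p[0],p[1],1])
def onz(c,u,v,z):
    o,d=ray(c,u,v); return o+d*(z-o[2])/d[2]
def proj(c,P):
    K,k,M,t=c
    return cv2.projectPoints(np.array(P,float).reshape(-1,3),cv2.Rodrigues(M)[0],t,K,np.array([k,0,0,0.]))[0][:,0]
def cloud(c,D):
    K,k,M,t=c
    v,u=np.mgrid[:D.shape[0],:D.shape[1]]
    p=cv2.undistortPoints(np.stack([u,v],-1).reshape(-1,1,2).astype(float),K,np.array([k,0,0,0.]))[:,0]
    X=np.c_[p,np.ones(len(p))]*D.reshape(-1,1)
    return ((X-t)@M).reshape(*D.shape,3)
E
python3 - <<'E'
from h import *
s=r.read_state();print(s)
print(r.grasp_offset)
for n in("top","side"):
    I,D=vision.camera(n);cv2.imwrite(f"pics/{n}0.png",I);np.save(f"pics/{n}0.npy",D)
    c=cal(n);print(n,-c[2].T@c[3],c[0][0,0],c[1]); print(onz(c,256,192,0))
a=cv2.imread("pics/top0.png");cv2.imwrite("pics/top0b.png",cv2.resize(a,(800,600),interpolation=cv2.INTER_CUBIC))
E
```

```text
{'time': 0.0, 'joint_positions': array([-1.22260861,  0.33291147, -0.06470412,  1.46092013,  0.02160339,
        1.34990335, -0.08851001]), 'joint_vel': array([ 0.00036194, -0.00132911,  0.00081459, -0.00158905, -0.00101918,
        0.0001837 ,  0.00040285]), 'joint_torque': array([ 4.83912645e-04, -6.23256540e+01,  2.51311337e-02, -3.89910185e+01,
       -6.12255838e-02,  3.95013322e-02,  1.81385367e-04]), 'ee_pos': array([0.2263344 , 0.58216941, 0.22173934]), 'eef_rot': array([ 0.12983172,  0.69506107, -0.13084482,  0.69491975]), 'ft_force': array([ 0.48889448, -0.56206134, -0.11050976]), 'torque': array([-0.02333797, -0.00688719,  0.026002  ]), 'width': 0.08692578870533091}
0.0187
top [0.36557216 0.07757014 1.14047931] 364.2223772414011 -0.03224894326336607
[0.53640741 0.08493842 0.        ]
side [-0.42892484 -0.9448618   0.99978472] 489.0410194833315 0.03662265156732972
[0.60106983 0.15308186 0.        ]
```

View pics/top0b.png

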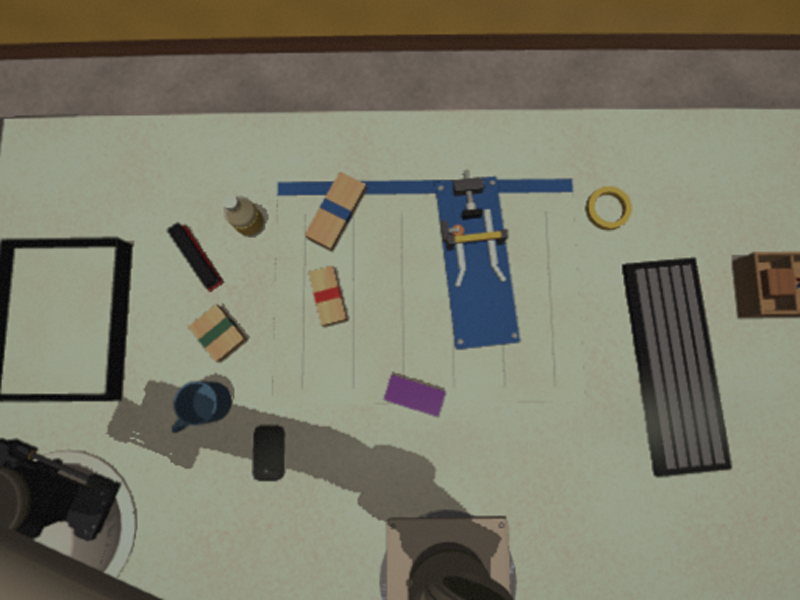

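View pics/side0.png

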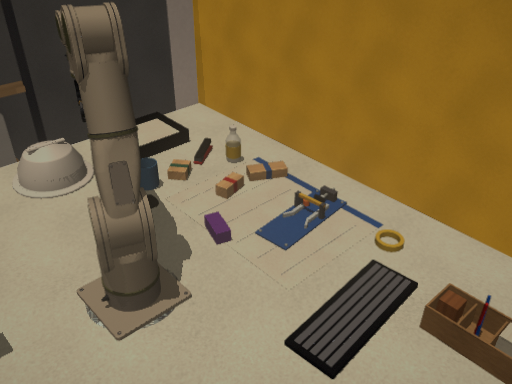

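Candidates in top view (800 px wide): the red-banded block at (327,295) is my choice. The others are the purple look-alike (415,394), the blue-band offcut (336,210), the green-band offcut (217,333) and the brown block in the box (780,280). The gauge's bare entry end is at (487,340), and its lane runs up to the stop at (468,187). Next I measure the sample and the gauge.

```bash
cat > meas.py <<'E'
from h import *
def flat(n,I,z,x0,x1,y0,y1,s=1000):
    """bird's-eye of plane z, s px/m: row ~ x (down grows), col ~ y; via remap"""
    c=cal(n);X,Y=np.meshgrid(np.arange(x0,x1,1/s),np.arange(y0,y1,1/s),indexing='ij')
    p=proj(c,np.stack([X,Y,0*X+z],-1)).astype(np.float32).reshape(*X.shape,2)
    return cv2.remap(I,p,None,cv2.INTER_LINEAR)
def mask(I,lo,hi): return cv2.inRange(cv2.cvtColor(I,cv2.COLOR_BGR2HSV),lo,hi)
def big(m):
    c=max(cv2.findContours(m,cv2.RETR_EXTERNAL,cv2.CHAIN_APPROX_NONE)[0],key=cv2.contourArea);return c[:,0].astype(float)
E
python3 - <<'E'
from meas import *
I=cv2.imread("pics/top0.png");D=np.load("pics/top0.npy");c=cal("top");P=cloud(c,D)
for z,u,v in((.044,327,295),(.008,487,340),(.065,475,237),(.044,415,394)):print(onz(c,u*.64,v*.64,z),P[int(v*.64),int(u*.64)])
# sample at z=.044
cx,cy,_=onz(c,327*.64,295*.64,.044)
def save(n,z,cx,cy,h):
    F=flat("top",I,z,cx-h,cx+h,cy-h,cy+h);F=F[::-1,::-1];return cv2.resize(F,(400,400))
A=save("s",.044,cx,cy,.1);bx,by,_=onz(c,475*.64,260*.64,.008);B=save("g",.008,bx,by,.2)
print("centres",cx,cy,bx,by)
cv2.imwrite("pics/crop1.png",np.hstack([A,B]))
E
```

```text
[0.54130685 0.22712716 0.044     ] [0.54282753 0.22719847 0.04992068]
[ 0.45278877 -0.08731441  0.008     ] [ 0.45450414 -0.08494668  0.01020745]
[ 0.64899211 -0.06276546  0.065     ] [ 0.65079152 -0.06267174  0.06625379]
[0.34918755 0.05803588 0.044     ] [0.34964957 0.05977988 0.04228232]
centres 0.541306850158491 0.22712715657309074 0.6157735746336566 -0.06862852534107311
```

View pics/crop1.png

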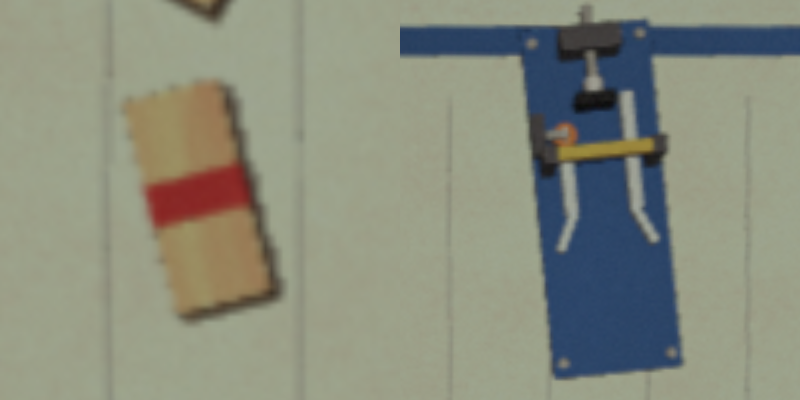

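The crop confirms the red-banded pale block (left, centre ~(200,200)). The gauge (right) has its bare end at the bottom, pad at (595,98), bar at (605,148). Now the exact poses.

Run:
```python
from meas import *
I=cv2.imread("pics/top0.png")
def rect(m,x0,y0):
    (a,b),(w,h),_=R_=cv2.minAreaRect(big(m).astype(np.float32));bp=cv2.boxPoints(R_)
    e=[bp[1]-bp[0],bp[2]-bp[1]];e=max(e,key=np.linalg.norm);e=e if e[1]>0 else -e
    return x0+b/1000,y0+a/1000,w,h,np.degrees(np.arctan2(e[0],e[1]))
F=flat("top",I,.044,.44,.64,.13,.33)
m=mask(F,(0,75,100),(25,255,255))|mask(F,(160,75,60),(180,255,255));m=cv2.morphologyEx(m,cv2.MORPH_OPEN,np.ones((7,7)));m[:, :]=m
n,l,st,ce=cv2.connectedComponentsWithStats(m);k=l[101,97];m=(l==k).astype(np.uint8)*255
print("sample",rect(m,.44,.13))
red=mask(F,(160,120,60),(180,255,255))|mask(F,(0,150,60),(8,255,255));print("red",rect(red,.44,.13))
F=flat("top",I,.008,.41,.84,-.25,.13)
m=mask(F,(100,100,40),(125,255,255))
m[int((.62-.41)*1000):]=0  # entry half, no tape
b=big(m);b[:,0]=b[:,0]/1000-.25;b[:,1]=b[:,1]/1000+.41   # (y,x)
g=np.radians(5);x,y=b[:,1],b[:,0]
u=x*np.cos(g)+y*np.sin(g);v=-x*np.sin(g)+y*np.cos(g)
mid=np.median([v.min(),v.max()]);u0=u.min()
L=(v>v.max()-.006)&(u>u0+.015)&(x<.61);Rr=(v<v.min()+.006)&(u>u0+.015)&(x<.61);E=(u<u0+.006)&(abs(v-mid)<.05)
fl=np.polyfit(u[L],v[L],1);fr=np.polyfit(u[Rr],v[Rr],1);fe=np.polyfit(v[E],u[E],1)
ang=5+np.degrees(np.arctan((fl[0]+fr[0])/2));print("slopes",np.degrees(np.arctan([fl[0],fr[0],-fe[0]])),"ang",ang,"width",fl[1]-fr[1]+(fl[0]-fr[0])*.45)
ue=np.polyval(fe,mid);ve=(np.polyval(fl,ue)+np.polyval(fr,ue))/2
ex,ey=ue*np.cos(g)-ve*np.sin(g),ue*np.sin(g)+ve*np.cos(g)
a=np.radians(ang);d=np.array([np.cos(a),np.sin(a)]);o=np.array([ex,ey])+.21*d
print("entry",ex,ey,"lane origin",o)
c=cal("top")
F=flat("top",I,.065,.56,.74,-.16,.04);y_=big(mask(F,(20,120,80),(35,255,255)));print("bar centre",(y_[:,1].min()+y_[:,1].max())/2000+.56,(y_[:,0].min()+y_[:,0].max())/2000-.16,np.ptp(y_,0))
s=r.read_state();T=R.from_quat(s['eef_rot']);print(T.as_matrix())
```

```text
sample (0.5417315368652343, 0.2282824172973633, 110.30066680908203, 52.22494888305664, np.float32(14.400023))
red (0.5434117813110352, 0.22735295104980469, 21.828205108642578, 48.9921989440918, np.float32(-75.96375))
slopes [0.63475962 0.50849544 0.82915967] ang 5.571628223448677 width 0.12364362713160383
entry 0.44484678124550375 -0.08700490431952386 lane origin [ 0.65385466 -0.06661599]
bar centre 0.6505000000000001 -0.067 [90. 19.]
[[-4.23532744e-04  3.62379262e-01  9.32030628e-01]
 [-1.20644480e-03  9.32029848e-01 -3.62379507e-01]
 [-9.99999183e-01 -1.27792309e-03  4.24454169e-05]]
```

```bash
cat > go.py <<'E'
import sys
from h import *
def go(x,y,z,yaw):
    s=r.read_state();T=R.from_quat(s['eef_rot']);M=T.as_matrix()
    a=np.radians(yaw);cand=[]
    for k in(1,-1):
        Y=k*np.array([-np.sin(a),np.cos(a),0]);X=np.array([0,0,-1.]);G=np.c_[X,Y,np.cross(X,Y)]
        cand.append((T.inv()*R.from_matrix(G)).as_rotvec())
    w=min(cand,key=np.linalg.norm)
    print("t",round(s['time'],2),"pos",s['ee_pos'].round(4),"F",s['ft_force'].round(1),"w",round(s['width'],4))
    print("shift u",(M.T@(np.array([x,y,z])-s['ee_pos'])/.25).round(3),"turn u",(w/1.5).round(3))
if __name__=="__main__": go(*map(float,sys.argv[1:5]))
E
python3 -m pendant '0 -0.43 0.85 -0.412 0 0;0 -0.43 0.85 -0.412 0 0;0 -0.43 0.85 -0.412 0 0;0 -0.43 0.85 -0.412 0 0;0 -0.43 0.85 -0.412 0 0;0 -0.43 0.85 -0.412 0 0' 1 20
python3 go.py .542 .228 .2 14.2
```

```text
time: 0.7
ee_pos: [0.3911, 0.3992, 0.2225]
eef_rot: [-0.085, 0.701, 0.083, 0.703]
ft_force: [-0.5, -0.8, -0.0]
width: 0.0871
t 0.7 pos [0.3911 0.3992 0.2225] F [-0.5 -0.8 -0. ] w 0.0871
shift u [ 0.093 -0.808  0.425] turn u [-0.006  0.001  0.002]
```

```bash
python3 -m pendant '0.09 -0.81 0.425 -0.006 0 0;0.09 -0.81 0.425 -0.006 0 0;0.09 -0.81 0.425 -0.006 0 0;0.09 -0.81 0.425 -0.006 0 0;0.09 -0.81 0.425 -0.006 0 0;0.09 -0.81 0.425 -0.006 0 0;0.09 -0.81 0.425 -0.006 0 0'
python3 - <<'E'
from meas import *
I,D=vision.camera("wrist");cv2.imwrite("pics/w1.png",I);c=cal("wrist");print(-c[2].T@c[3],r.read_state()['ee_pos'])
P=cloud(c,D)
red=mask(I,(165,120,50),(180,255,255))|mask(I,(0,150,50),(8,255,255));b=big(red);u,v=b.mean(0);print("red px",u,v,onz(c,u,v,.044),P[int(v),int(u)])
F=flat("wrist",I,.044,.44,.64,.13,.33);cv2.imwrite("pics/w1f.png",np.hstack([cv2.resize(I,(533,400)),cv2.resize(F[::-1,::-1],(266,400))]))
E
```

```text
time: 1.4
ee_pos: [0.538, 0.2349, 0.1995]
eef_rot: [-0.09, 0.702, 0.09, 0.701]
ft_force: [-0.1, 0.8, 0.3]
width: 0.0871
[0.45854102 0.21423048 0.36308589] [0.53742777 0.23608305 0.19975354]
red px 246.72093023255815 175.57364341085272 [0.5421426  0.22795948 0.044     ] [0.54108528 0.22697801 0.0464848 ]
```

View pics/w1f.png

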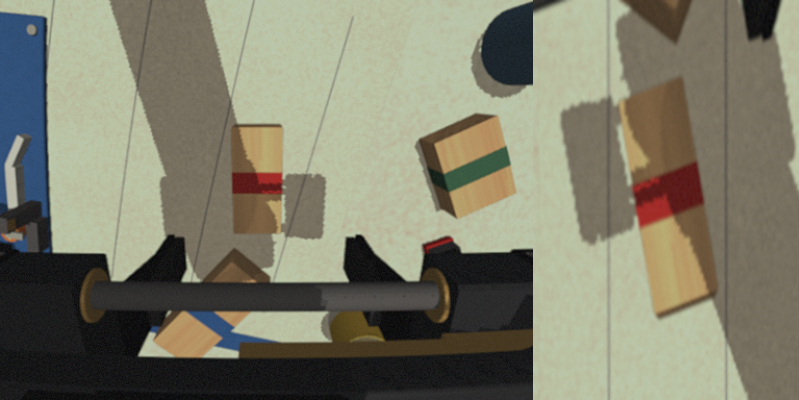

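The wrist view shows the red-banded block at (257,180) of the 533-wide panel, aligned with the jaws. It agrees with the top view to within 1 mm. I'll descend.

```bash
python3 -m pendant '0 0 0 0 0 0;0 0 0 0 0 0;0 0 0 0 0 0'; python3 go.py .542 .228 .012 14.2
```

```text
time: 1.75
ee_pos: [0.5377, 0.2358, 0.2002]
eef_rot: [-0.091, 0.701, 0.091, 0.701]
ft_force: [0.4, 0.2, -0.5]
width: 0.087
t 1.75 pos [0.5377 0.2358 0.2002] F [ 0.4  0.2 -0.5] w 0.087
shift u [ 0.753 -0.035  0.009] turn u [ 0.006  0.    -0.   ]
```

```bash
python3 -m pendant '0.2 -0.035 0.009 0.006 0 0;0.4 -0.035 0.009 0.006 0 0;0.55 -0.035 0.009 0.006 0 0;0.67 -0.035 0.009 0.006 0 0;0.73 -0.035 0.009 0.006 0 0;0.753 -0.035 0.009 0.006 0 0;0.753 -0.035 0.009 0.006 0 0;0.753 -0.035 0.009 0.006 0 0' ; python3 go.py .542 .228 .012 14.2
```

```text
time: 2.55
ee_pos: [0.5436, 0.2277, 0.0134]
eef_rot: [-0.087, 0.701, 0.088, 0.703]
ft_force: [-0.3, -0.2, -0.3]
width: 0.0871
t 2.55 pos [0.5436 0.2277 0.0134] F [-0.3 -0.2 -0.3] w 0.0871
shift u [ 0.006  0.003 -0.006] turn u [-0.     0.002 -0.   ]
```

```bash
python3 -m pendant '0 0 0 0 0 0;0 0 0 0 0 0;0 0 0 0 0 0;0 0 0 0 0 0;0 0 0 0 0 0;0 0 0 0 0 0;0 0 0 0 0 0;0 0 0 0 0 0' -1 25;  python3 -m pendant '-0.1 0 0 0 0 0;-0.25 0 0 0 0 0;-0.4 0 0 0 0 0;-0.45 0 0 0 0 0;-0.45 0 0 0 0 0;-0.45 0 0 0 0 0'
python3 - <<'E'
from meas import *
from go import go
a=np.radians(5.57);o=np.array([.6533,-.0667])-.150*np.array([np.cos(a),np.sin(a)]);print(o)
go(*o,.125,5.57)
E
```

```text
time: 3.35
ee_pos: [0.5425, 0.2271, 0.0118]
eef_rot: [-0.087, 0.702, 0.087, 0.702]
ft_force: [-0.2, 0.2, 0.8]
width: 0.0499
time: 3.95
ee_pos: [0.5418, 0.2269, 0.1229]
eef_rot: [-0.087, 0.702, 0.087, 0.701]
ft_force: [-0.6, -0.3, -2.6]
width: 0.0499
[ 0.50400825 -0.08125927]
t 3.95 pos [0.5418 0.2269 0.1229] F [-0.6 -0.3 -2.6] w 0.0499
shift u [-0.007 -1.158 -0.449] turn u [ 0.1   -0.001  0.   ]
```

```bash
python3 -m pendant '0 -0.15 -0.06 0.02 0 0;0 -0.35 -0.14 0.06 0 0;0 -0.55 -0.21 0.1 0 0;0 -0.75 -0.29 0.1 0 0;0 -0.85 -0.37 0.1 0 0;0 -0.9 -0.4 0.1 0 0;0 -0.9 -0.4 0.1 0 0;0 -0.9 -0.4 0.1 0 0'
python3 - <<'E'
from meas import *
from go import go
I,D=vision.camera("top");cv2.imwrite("pics/top1.png",I)
I,D=vision.camera("wrist");cv2.imwrite("pics/w2.png",I)
go(.504,-.0813,.12,5.57)
E
```

```text
time: 4.75
ee_pos: [0.5003, -0.0145, 0.1232]
eef_rot: [-0.034, 0.707, 0.035, 0.706]
ft_force: [0.4, -0.6, -0.9]
width: 0.0495
t 4.85 pos [ 0.5006 -0.0138  0.1236] F [ 0.8  0.2 -0.8] w 0.0499
shift u [ 0.014 -0.27  -0.013] turn u [ 0.002 -0.001 -0.   ]
```

View pics/w2.png

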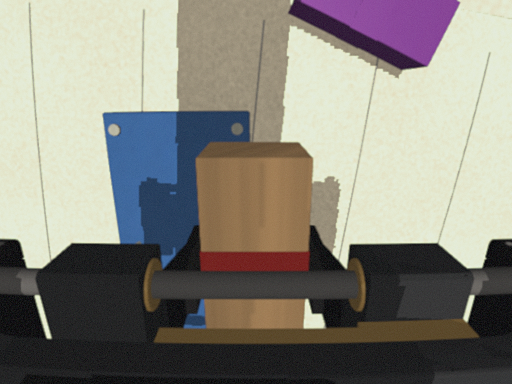

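The wrist view shows the plate's entry edge from (105,113) to (249,111), and the sample gripped centrally at its red band. I'll use those corners to refine the lane.

Run:
```python
from meas import *
c=cal("wrist");I=cv2.imread("pics/w2.png")
m=mask(I,(100,90,30),(125,255,255))
b=big(m)
# edge rows per column
cols=range(115,242);top=[(u,np.flatnonzero(m[:200,u])[0]-.5) for u in cols]
E=np.array([onz(c,u,v,.008)[:2] for u,v in top]);f=np.polyfit(E[:,1],E[:,0],1);print("edge angle",np.degrees(np.arctan(-f[0])),"resid",np.std(E[:,0]-np.polyval(f,E[:,1])))
def side(rows,right):
    q=[]
    for v in rows:
        k=np.flatnonzero(m[v]);k=k[(k<255)]
        q.append(onz(c,(k[-1]+.5) if right else k[0]-.5,v,.008)[:2])
    return np.array(q)
Lr=side(range(120,142),True);Ll=side(range(120,220),False)
fl=np.polyfit(Ll[:,0],Ll[:,1],1);print("right side angle",np.degrees(np.arctan(fl[0])))
k=np.tan(np.radians(5.5))
yl=np.median(Ll[:,1]-k*(Ll[:,0]-.4448));yr=np.median(Lr[:,1]-k*(Lr[:,0]-.4448))
print("sides at x=.4448:",yl,yr,"width",(yr-yl)*np.cos(np.radians(5.5)),"mid",(yl+yr)/2,"edge x at mid",np.polyval(f,(yl+yr)/2))
```

```text
edge angle 5.541695028435047 resid 0.0002036807804770564
right side angle 5.703550640807999
sides at x=.4448: -0.15410928446615507 -0.025501007990455696 width 0.12801618948246626 mid -0.08980514622830538 edge x at mid 0.4425145784326615
```

```bash
python3 -m pendant '0 -0.15 -0.01 0 0 0;0 -0.27 -0.01 0.002 0 0;0.1 -0.273 -0.01 0.002 0 0;0.2 -0.273 -0.01 0.002 0 0;0.3 -0.273 -0.01 0.002 0 0;0.34 -0.273 -0.01 0.002 0 0;0.34 -0.273 -0.01 0.002 0 0;0.34 -0.273 -0.01 0.002 0 0';python3 go.py .5038 -.0826 .0203 5.6
```

```text
time: 5.65
ee_pos: [0.5055, -0.0832, 0.04]
eef_rot: [-0.034, 0.706, 0.034, 0.707]
ft_force: [0.6, 0.0, -1.0]
width: 0.0494
t 5.65 pos [ 0.5055 -0.0832  0.04  ] F [ 0.6  0.  -1. ] w 0.0494
shift u [ 0.079  0.003 -0.006] turn u [-0.002  0.     0.   ]
```

```bash
python3 -m pendant '0.03 0.003 -0.006 0 0 0;0.06 0.003 -0.006 0 0 0;0.07 0.003 -0.006 0 0 0;0.075 0.003 -0.006 0 0 0;0.078 0.003 -0.006 0 0 0;0.078 0.003 -0.006 0 0 0;0.078 0.003 -0.006 0 0 0';python3 - <<'E'
from meas import *
from go import go
go(.5038,-.0826,.0203,5.6)
I,D=vision.camera("wrist");cv2.imwrite("pics/w3.png",I)
I,D=vision.camera("top");cv2.imwrite("pics/top2.png",I)
c=cal("wrist")
print(cal("wrist")[3])
F=flat("wrist",cv2.imread("pics/w3.png"),.008,.40,.60,-.20,.02,2000)[::-1,::-1]
cv2.imwrite("pics/w3b.png",np.hstack([cv2.imread("pics/w3.png")[:,:400],cv2.resize(F,(400,384))]))
E
```

```text
time: 6.35
ee_pos: [0.5034, -0.0831, 0.0199]
eef_rot: [-0.033, 0.706, 0.033, 0.706]
ft_force: [0.5, -0.1, -2.0]
width: 0.0499
t 6.35 pos [ 0.5034 -0.0831  0.0199] F [ 0.5 -0.1 -2. ] w 0.0499
shift u [-0.001  0.002  0.002] turn u [-0.002  0.    -0.   ]
[ 0.1307815  -0.44744308  0.05140844]
```

View pics/w3b.png

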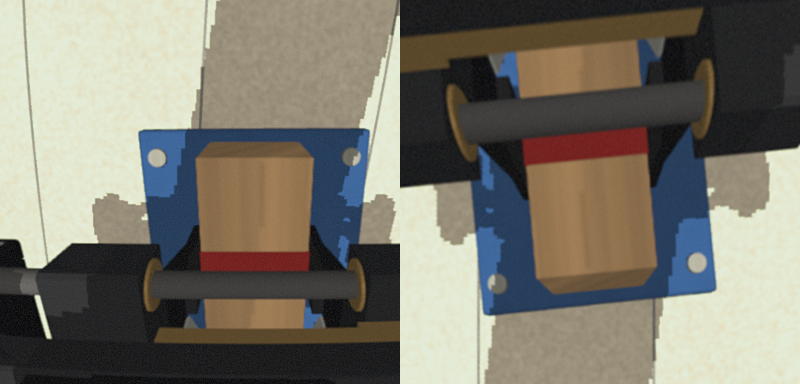

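Sample's rear edge is ~5 mm inside the entry edge (row 142 vs 131), and it is centred (column 255 vs plate mid 254.5). I'll release and go behind it.

```bash
python3 -m pendant '0.002 0 0 0 0 0;0.002 0 0 0 0 0;0.002 0 0 0 0 0;0.002 0 0 0 0 0;0.002 0 0 0 0 0;0.002 0 0 0 0 0' 0.6;python3 -m pendant '-0.1 0 0 0 0 0;-0.2 0 0 0 0 0;-0.24 0 0 0 0 0;-0.24 0 0 0 0 0;-0.24 0 0 0 0 0'
python3 - <<'E'
from meas import *
from go import go
a=np.radians(5.6);d=np.array([np.cos(a),np.sin(a)]);p=np.array([.5034,-.0831])-.077*d
print(p);go(*p,.08,5.6)
E
```

```text
time: 7.05
ee_pos: [0.5032, -0.0831, 0.0193]
eef_rot: [-0.033, 0.706, 0.033, 0.706]
ft_force: [-1.3, 0.4, 0.6]
width: 0.0692
time: 7.55
ee_pos: [0.5028, -0.0829, 0.0785]
eef_rot: [-0.033, 0.707, 0.033, 0.706]
ft_force: [-0.4, 0.4, -0.6]
width: 0.0692
[ 0.42676749 -0.09061388]
t 7.55 pos [ 0.5028 -0.0829  0.0785] F [-0.4  0.4 -0.6] w 0.0692
shift u [-0.006 -0.002 -0.306] turn u [-0.002 -0.    -0.   ]
```

```bash
python3 -m pendant '0 0 -0.15 0 0 0;0 0 -0.306 0 0 0;0 0 -0.306 0 0 0;0 0 -0.306 0 0 0;0 0 -0.306 0 0 0' -1; python3 -m pendant '0.1 0 0 0 0 0;0.2 0 0 0 0 0;0.222 0 0 0 0 0;0.222 0 0 0 0 0;0.222 0 0 0 0 0;0.222 0 0 0 0 0'; python3 go.py .4268 -.0906 .022 5.6
python3 - <<'E'
from meas import *
I,D=vision.camera("top");c=cal("top")
F=flat("top",I,.052,.38,.78,-.24,.08)[::-1,::-1]
F2=flat("top",I,.022,.38,.78,-.24,.08)[::-1,::-1]
cv2.imwrite("pics/t3.png",np.hstack([cv2.resize(F,(400,500)),cv2.resize(F2,(400,500))]))
E
```

```text
time: 8.05
ee_pos: [0.4276, -0.0901, 0.079]
eef_rot: [-0.033, 0.706, 0.033, 0.706]
ft_force: [-0.1, 0.7, 0.1]
width: 0.0377
time: 8.65
ee_pos: [0.428, -0.0903, 0.0247]
eef_rot: [-0.033, 0.706, 0.033, 0.707]
ft_force: [0.0, -0.2, -0.3]
width: 0.0008
t 8.65 pos [ 0.428  -0.0903  0.0247] F [ 0.  -0.2 -0.3] w 0.0008
shift u [ 0.011 -0.001 -0.005] turn u [-0.002  0.001  0.   ]
```

View pics/t3.png

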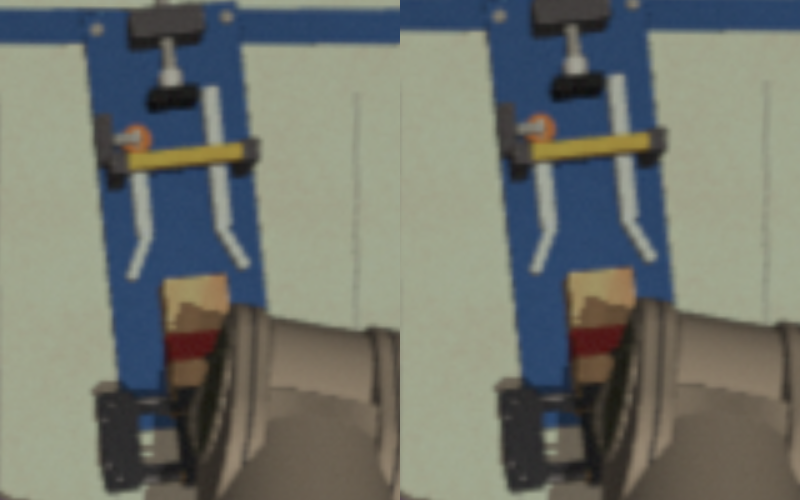

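The sample lies square on the bare end, roughly mid-lane ahead of the wings (crop (196,277)). The shut fingers are behind it. I'll start the push in steps.

```bash
python3 -m pendant '0.025 0 0.01 -0.002 0 0;0.025 0 0.03 -0.002 0 0;0.025 0 0.045 -0.002 0 0;0.025 0 0.06 -0.002 0 0;0.025 0 0.075 -0.002 0 0;0.025 0 0.09 -0.002 0 0;0.025 0 0.105 -0.002 0 0;0.025 0 0.12 -0.002 0 0';python3 -m pendant '0 0 0.015 0 0 0;0 0 0.03 0 0 0;0 0 0.045 0 0 0;0 0 0.06 0 0 0;0 0 0.075 0 0 0;0 0 0.09 0 0 0;0 0 0.105 0 0 0;0 0 0.12 0 0 0';python3 -m pendant '0 0 0.015 0 0 0;0 0 0.03 0 0 0;0 0 0.045 0 0 0;0 0 0.06 0 0 0;0 0 0.075 0 0 0;0 0 0.09 0 0 0;0 0 0.1 0 0 0;0 0 0.1 0 0 0'
cat > st.py <<'E'
from h import *
s=r.read_state();a=np.radians(5.6);d=np.array([np.cos(a),np.sin(a)]);n=np.array([-d[1],d[0]])
q=s['ee_pos'][:2]-np.array([.4436,-.0885]);print("t",round(s['time'],2),"lane TCP",(q@d*1000-210).round(1),(q@n*1000).round(1),"z",s['ee_pos'][2].round(4),"F lane",(s['ft_force'][:2]@d).round(1),(s['ft_force'][:2]@n).round(1),s['ft_force'][2].round(1),"rot off",np.degrees((R.from_quat(s['eef_rot'])).as_matrix()[:,2].dot([-d[1],d[0],0])).round(2))
E
python3 st.py
```

```text
time: 9.5
ee_pos: [0.4572, -0.0874, 0.0175]
eef_rot: [-0.034, 0.706, 0.034, 0.706]
ft_force: [-1.6, -0.1, 0.4]
width: 0.0004
time: 10.3
ee_pos: [0.4871, -0.0845, 0.0176]
eef_rot: [-0.034, 0.706, 0.034, 0.706]
ft_force: [-0.7, -0.1, 0.1]
width: 0.001
time: 11.1
ee_pos: [0.5121, -0.082, 0.0175]
eef_rot: [-0.034, 0.706, 0.034, 0.706]
ft_force: [0.9, -0.0, 0.3]
width: 0.0005
t 11.1 lane TCP -141.2 -0.2 z 0.0175 F lane 0.8 -0.1 0.3 rot off -0.02
```

Run:
```python
from meas import *
I,D=vision.camera("top")
F=flat("top",I,.052,.48,.80,-.20,.06)[::-1,::-1]
F2=flat("top",I,.022,.48,.80,-.20,.06)[::-1,::-1]
cv2.imwrite("pics/t4.png",np.hstack([cv2.resize(F,(400,492)),cv2.resize(F2,(400,492))]))
```

```text
(no output)
```

View pics/t4.png

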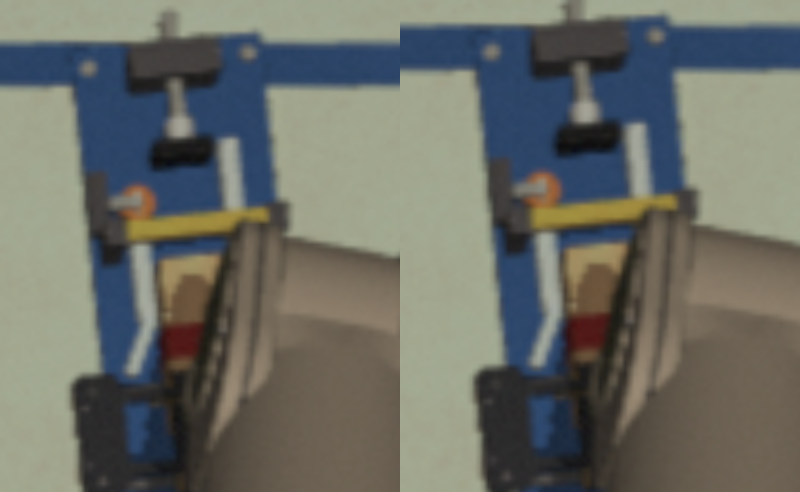

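The sample has entered the rails straight, with its front still short of the bar (left panel (190,258)). I'll continue, then slow down.

```bash
python3 -m pendant '0 0 0.015 0 0 0;0 0 0.03 0 0 0;0 0 0.045 0 0 0;0 0 0.06 0 0 0;0 0 0.075 0 0 0;0 0 0.09 0 0 0;0 0 0.105 0 0 0;0 0 0.12 0 0 0'; python3 st.py; python3 -m pendant '0 0 0.006 0 0 0;0 0 0.012 0 0 0;0 0 0.018 0 0 0;0 0 0.024 0 0 0;0 0 0.03 0 0 0;0 0 0.036 0 0 0;0 0 0.042 0 0 0;0 0 0.048 0 0 0' >/dev/null; python3 st.py;python3 -m pendant '0 0 0.004 0 0 0;0 0 0.008 0 0 0;0 0 0.012 0 0 0;0 0 0.016 0 0 0;0 0 0.02 0 0 0;0 0 0.024 0 0 0' >/dev/null; python3 st.py
```

```text
time: 11.95
ee_pos: [0.5418, -0.0792, 0.0175]
eef_rot: [-0.034, 0.706, 0.034, 0.706]
ft_force: [-0.9, -0.7, 0.8]
width: 0.0001
t 11.95 lane TCP -111.4 -0.3 z 0.0175 F lane -1.0 -0.6 0.8 rot off -0.03
t 12.75 lane TCP -99.7 -0.3 z 0.0175 F lane -2.9 -0.9 1.2 rot off -0.03
t 13.35 lane TCP -93.5 -0.3 z 0.0175 F lane -2.5 0.2 -0.7 rot off -0.03
```

```bash
cp st.py guard.py; echo 'import sys; sys.exit(int(s["ft_force"][:2]@d < -5.5))' >> guard.py
python3 guard.py && python3 -m pendant '0 0 0.004 0 0 0;0 0 0.008 0 0 0;0 0 0.008 0 0 0' >/dev/null && python3 guard.py && python3 -m pendant '0 0 0.004 0 0 0;0 0 0.008 0 0 0;0 0 0.008 0 0 0' >/dev/null && python3 guard.py && python3 -m pendant '0 0 0.004 0 0 0;0 0 0.008 0 0 0;0 0 0.008 0 0 0' >/dev/null && python3 guard.py && python3 -m pendant '0 0 0.004 0 0 0;0 0 0.008 0 0 0;0 0 0.008 0 0 0' >/dev/null && python3 guard.py && python3 -m pendant '0 0 0.004 0 0 0;0 0 0.008 0 0 0;0 0 0.008 0 0 0' >/dev/null && python3 guard.py && python3 -m pendant '0 0 0.004 0 0 0;0 0 0.008 0 0 0;0 0 0.008 0 0 0' >/dev/null && python3 guard.py && python3 -m pendant '0 0 0.004 0 0 0;0 0 0.008 0 0 0;0 0 0.008 0 0 0' >/dev/null && python3 guard.py && python3 -m pendant '0 0 0.004 0 0 0;0 0 0.008 0 0 0;0 0 0.008 0 0 0' >/dev/null && python3 guard.py
```

```text
t 13.35 lane TCP -93.5 -0.3 z 0.0175 F lane -2.5 0.2 -0.7 rot off -0.03
t 13.65 lane TCP -91.4 -0.3 z 0.0176 F lane -1.4 -0.5 -0.6 rot off -0.03
t 13.95 lane TCP -89.4 -0.3 z 0.0176 F lane -1.0 0.0 -0.1 rot off -0.03
t 14.25 lane TCP -87.4 -0.3 z 0.0175 F lane -1.3 0.1 -0.6 rot off -0.02
t 14.55 lane TCP -85.4 -0.3 z 0.0175 F lane -1.4 -0.6 -0.2 rot off -0.03
t 14.85 lane TCP -83.5 -0.3 z 0.0175 F lane -0.7 -0.7 -0.6 rot off -0.03
t 15.15 lane TCP -81.4 -0.3 z 0.0175 F lane -1.6 -0.0 0.1 rot off -0.03
t 15.45 lane TCP -79.4 -0.3 z 0.0176 F lane -0.6 -0.6 -0.7 rot off -0.02
t 15.75 lane TCP -77.5 -0.3 z 0.0175 F lane -1.8 -0.8 -0.6 rot off -0.03
```

```bash
python3 guard.py && python3 -m pendant '0 0 0.004 0 0 0;0 0 0.008 0 0 0;0 0 0.008 0 0 0' >/dev/null && python3 guard.py && python3 -m pendant '0 0 0.004 0 0 0;0 0 0.008 0 0 0;0 0 0.008 0 0 0' >/dev/null && python3 guard.py && python3 -m pendant '0 0 0.004 0 0 0;0 0 0.008 0 0 0;0 0 0.008 0 0 0' >/dev/null && python3 guard.py && python3 -m pendant '0 0 0.004 0 0 0;0 0 0.008 0 0 0;0 0 0.008 0 0 0' >/dev/null && python3 guard.py && python3 -m pendant '0 0 0.004 0 0 0;0 0 0.008 0 0 0;0 0 0.008 0 0 0' >/dev/null && python3 guard.py && python3 -m pendant '0 0 0.004 0 0 0;0 0 0.008 0 0 0;0 0 0.008 0 0 0' >/dev/null && python3 guard.py && python3 -m pendant '0 0 0.004 0 0 0;0 0 0.008 0 0 0;0 0 0.008 0 0 0' >/dev/null && python3 guard.py && python3 -m pendant '0 0 0.004 0 0 0;0 0 0.008 0 0 0;0 0 0.008 0 0 0' >/dev/null && python3 guard.py
```

```text
t 15.75 lane TCP -77.5 -0.3 z 0.0175 F lane -1.8 -0.8 -0.6 rot off -0.03
t 16.05 lane TCP -75.4 -0.3 z 0.0175 F lane -0.6 -0.4 -1.5 rot off -0.03
t 16.35 lane TCP -73.5 -0.3 z 0.0175 F lane -1.8 0.2 -1.5 rot off -0.03
t 16.65 lane TCP -72.1 -0.5 z 0.0175 F lane -5.5 -0.4 3.3 rot off -0.05
t 16.95 lane TCP -71.2 -0.9 z 0.0174 F lane -10.3 -1.1 7.4 rot off -0.08
```

Contact is at TCP x ≈ -73, so the pad is near x +46. I'll bring the push to about 13 N, easing the small down-load.

```bash
python3 -m pendant '-0.001 0 0.002 0 0 0;-0.002 0 0.004 0 0 0;-0.002 0 0.004 0 0 0' >/dev/null; python3 st.py; python3 -m pendant '0 0 0 0 0 0' >/dev/null; python3 st.py
```

```text
t 17.25 lane TCP -70.9 -1.0 z 0.0175 F lane -11.3 -1.7 4.5 rot off -0.09
t 17.35 lane TCP -70.9 -1.0 z 0.0175 F lane -11.7 -2.9 4.5 rot off -0.09
```

```bash
python3 -m pendant '-0.001 0 0.003 0 0 0;-0.001 0 0.003 0 0 0;-0.001 0 0.003 0 0 0;-0.001 0 0.003 0 0 0' >/dev/null; python3 st.py; python3 -m pendant '0 0 0 0 0 0;0 0 0 0 0 0;0 0 0 0 0 0;0 0 0 0 0 0;0 0 0 0 0 0' >/dev/null; python3 st.py;python3 -m pendant '0 0 0 0 0 0;0 0 0 0 0 0;0 0 0 0 0 0;0 0 0 0 0 0;0 0 0 0 0 0' >/dev/null; python3 st.py;python3 -m pendant '0 0 0 0 0 0;0 0 0 0 0 0;0 0 0 0 0 0' >/dev/null; python3 st.py
```

```text
t 17.75 lane TCP -70.5 -1.0 z 0.0175 F lane -12.3 -0.9 4.2 rot off -0.09
t 18.25 lane TCP -70.5 -1.0 z 0.0175 F lane -11.5 -1.6 3.8 rot off -0.09
t 18.75 lane TCP -70.5 -1.0 z 0.0175 F lane -12.2 -0.0 3.6 rot off -0.09
t 19.05 lane TCP -70.5 -1.1 z 0.0175 F lane -11.5 -1.9 4.3 rot off -0.09
```

```bash
python3 -m pendant '0 0 0.002 0 0 0;-0.001 0 0.003 0 0 0;-0.001 0 0.003 0 0 0;-0.001 0 0.003 0 0 0' >/dev/null; python3 st.py; python3 -m pendant '0 0 0 0 0 0;0 0 0 0 0 0;0 0 0 0 0 0;0 0 0 0 0 0;0 0 0 0 0 0;0 0 0 0 0 0;0 0 0 0 0 0' >/dev/null; python3 st.py;python3 -m pendant '0 0 0 0 0 0;0 0 0 0 0 0;0 0 0 0 0 0;0 0 0 0 0 0;0 0 0 0 0 0' >/dev/null; python3 st.py
python3 -m pendant '0 0 -0.004 0 0 0;0 0 -0.008 0 0 0;0 0 -0.012 0 0 0;0 0 -0.016 0 0 0;0 0 -0.024 0 0 0;0 0 -0.04 0 0 0;0 0 -0.08 0 0 0;0 0 -0.12 0 0 0' >/dev/null;python3 st.py
```

```text
t 19.45 lane TCP -70.4 -1.1 z 0.0175 F lane -13.0 -2.1 5.0 rot off -0.1
t 20.15 lane TCP -70.3 -1.1 z 0.0175 F lane -14.2 -1.8 4.3 rot off -0.1
t 20.65 lane TCP -70.4 -1.1 z 0.0175 F lane -13.5 -1.5 5.2 rot off -0.1
t 21.45 lane TCP -97.8 -0.2 z 0.0186 F lane -0.2 0.3 0.1 rot off -0.02
```

Released. I'll rise clear and check.

```bash
python3 -m pendant '-0.1 0 -0.03 0 0 0;-0.25 0 -0.03 0 0 0;-0.45 0 -0.03 0 0 0;-0.65 0 -0.03 0 0 0;-0.75 0 -0.03 0 0 0;-0.75 0 -0.03 0 0 0' >/dev/null; python3 -m pendant '0 0.2 0 0 0 0;0 0.4 0 0 0 0;0 0.6 0 0 0 0;0 0.8 0 0 0 0;0 0.9 0 0 0 0;0 0.9 0 0 0 0' >/dev/null; python3 st.py
python3 - <<'E'
from meas import *
I,D=vision.camera("top");S,_=vision.camera("side")
F=flat("top",I,.052,.50,.80,-.18,.06)[::-1,::-1]
c=cal("side");q=proj(c,[[.66,-.066,.03]])[0].astype(int);print(q)
s=S[q[1]-50:q[1]+50,max(q[0]-55,0):q[0]+55]
cv2.imwrite("pics/t5.png",np.hstack([cv2.resize(F,(400,500)),cv2.resize(s,(400,500))]))
cv2.imwrite("pics/t5raw.png",I)
E
```

```text
t 22.65 lane TCP -106.0 229.4 z 0.2048 F lane -0.1 0.1 -0.1 rot off 0.37
[311 204]
```

View pics/t5.png

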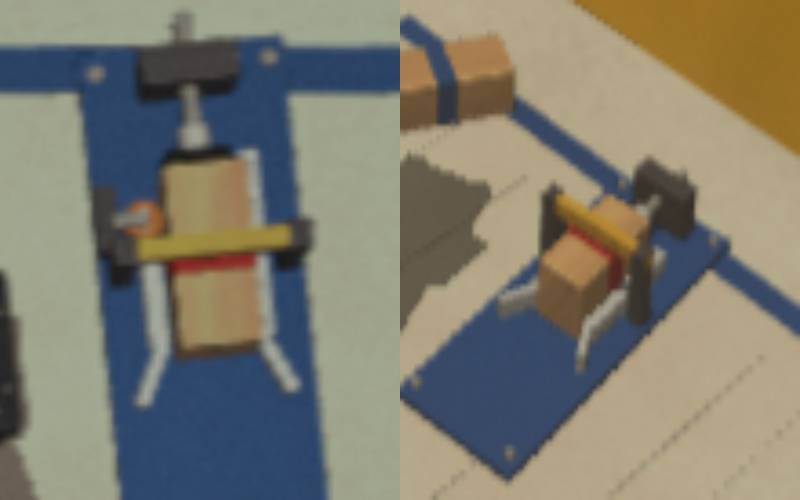

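The top view shows the sample under the bar with its front (200,155) against the black pad. In the side view it lies flat. One quick numeric check for flatness and disturbance of the other items.

Run:
```python
from meas import *
c=cal("top");Is=[];Ds=[]
for _ in range(4): I,D=vision.camera("top");Is.append(I);Ds.append(D)
D=np.mean(Ds,0);P=cloud(c,D).reshape(-1,3);a=np.radians(5.6);d=np.array([np.cos(a),np.sin(a)]);n=np.array([-d[1],d[0]])
q=P[:,:2]-np.array([.4436,-.0885]);x=q@d*1000-210;y=q@n*1000;z=P[:,2]*1000
for lo,hi in((-55,-35),(-35,-15),(12,25),(25,38),):
    k=(x>lo)&(x<hi)&(abs(y)<18);print(lo,hi,k.sum(),np.median(z[k]).round(1))
# colours profile along lane mid at z=.048
L=np.arange(36,62,1.)
p=np.array([[*(np.array([.4436,-.0885])+(210+l)/1000*d),.045] for l in L]);uv=proj(c,p)
g=cv2.remap(np.mean(Is,0).astype(np.uint8),uv.astype(np.float32)[None],None,cv2.INTER_LINEAR)[0]
for l,v in zip(L,g):print(int(l),v,end=";")
A=cv2.imread("pics/top0.png");df=cv2.absdiff(A,Is[0]).max(2)
for nm,u,v in(("spare_a",336,210),("spare_b",217,333),("purple",415,394),("mug",202,402),("disp",245,215),("stapler",195,257),("tape",609,207)):
    u,v=int(u*.64),int(v*.64);print(nm,np.median(df[v-15:v+15,u-15:u+15]),(df[v-15:v+15,u-15:u+15]>60).mean().round(3))
```

```text
-55 -35 75 53.3
-35 -15 75 53.3
12 25 48 53.3
25 38 48 53.7
36 [ 97 142 157];37 [ 97 142 157];38 [ 97 142 157];39 [ 98 141 157];40 [ 98 142 157];41 [ 98 142 157];42 [ 98 143 157];43 [ 98 143 157];44 [ 98 143 157];45 [ 99 143 158];46 [ 99 143 158];47 [ 99 143 158];48 [ 98 143 157];49 [ 98 142 157];50 [ 89 129 142];51 [ 78 111 124];52 [ 67  94 105];53 [56 77 87];54 [47 62 70];55 [36 46 52];56 [30 35 39];57 [32 36 38];58 [34 37 38];59 [37 38 38];60 [56 59 59];61 [75 80 79];spare_a 30.0 0.207
spare_b 4.0 0.0
purple 49.5 0.209
mug 4.0 0.021
disp 3.0 0.0
stapler 4.0 0.0
tape 4.0 0.0
```

Run:
```python
from meas import *
A=cv2.imread("pics/top0.png");B,_=vision.camera("top")
for nm,(u,v),lo,hi in(("purple",(415,394),(130,80,20),(160,255,255)),("spare_a",(336,210),(100,90,20),(125,255,255))):
    u,v=int(u*.64),int(v*.64)
    for I in(A,B):
        m=mask(I,lo,hi)[v-12 if nm=="spare_a" else v-25:v+25,u-25:u+25];b=big(m);print(nm,cv2.minAreaRect(b.astype(np.float32)))
cv2.imwrite("pics/t6.png",cv2.resize(np.hstack([A[60:300,100:360],B[60:300,100:360]]),(800,370)))
```

```text
purple ((24.991893768310547, 25.651355743408203), (35.65791702270508, 15.954160690307617), 17.10272979736328)Traceback (most recent call last):
  File "<stdin>", line 6, in <module>
  File "meas.py", line 9, in big
    c=max(cv2.findContours(m,cv2.RETR_EXTERNAL,cv2.CHAIN_APPROX_NONE)[0],key=cv2.contourArea);return c[:,0].astype(float)
ValueError: max() iterable argument is empty
```

Run:
```python
from meas import *
A=cv2.imread("pics/top0.png");B,_=vision.camera("top")
cv2.imwrite("pics/t6.png",cv2.resize(np.hstack([A[60:300,100:360],B[60:300,100:360]]),(800,370)))
```

```text
(no output)
```

View pics/t6.png

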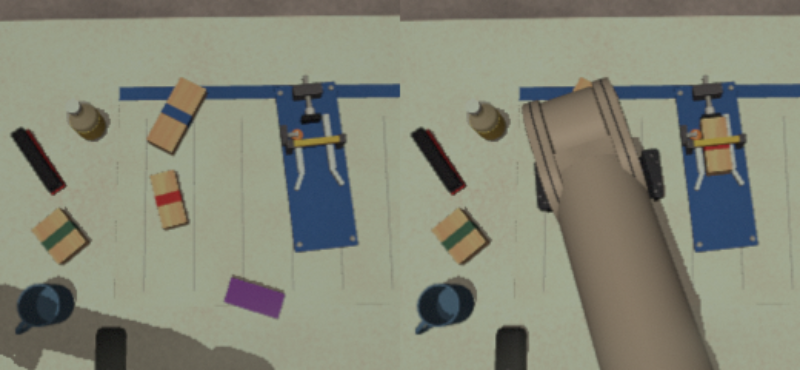

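The arm only hides the purple block and spare_a, and it never came near either of them. Everything else is in place, and the sample is against the pad. I'll hand in.

```bash
python3 -c "
from bench import close_job; print(close_job())"
```

```text
the job is handed in; nothing more can be done
None
```

The sample clears the height limit. It now lies flat under the yellow bar, against the rubber stop, and I handed the job in at about 23 s.

- **Placing and sliding:** I set the red-banded block on the bare entry end, let go, and pushed it from behind with the shut fingers. It met the stop at about x +46, and the drag on the way was only 1–3 N.
- **Push on the stop:** the wrist read about 12 N for 1.3 s, then about 13.5 N for 1.2 s to make up for drag. The highest reading along the lane was 14.2 N. At contact the fingers briefly pressed down on the sample with about 7 N, which I eased to 4–5 N; nothing pushed it up against the bar.
- **Last checks, after letting go:** the sample's top is level along its length, at 53.3–53.7 mm measured against 52 expected, which is within camera error. The top view goes straight from wood to black pad with no blue gap.
- **Other items:** green offcut, stapler, bottle, mug and tape are unmoved in the images. The arm hid the purple block and the blue-banded offcut in the last picture, so my position check on those two failed. The gripper passed well above them and no contact forces showed.
- **Measurements that disagreed:** the top and wrist cameras differed by 2–3 mm on the gauge position. I used the average, and the sample entered the rails without trouble.

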